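# Find the concealed catch and pop the extractor's filter lid

## Robot

A 6-joint arm with a two-finger parallel gripper is mounted at the origin on the work surface. World frame = base frame: x ahead of the robot, y to its left, z up, the work surface at z = 0. Lengths are in m, angles in rad, forces in N, time in s.
With the tool pointing down it reaches from about 0.3 to 0.85 m from the base axis. Payload 4.2 kg.
Tool frame: the origin (TCP) lies midway between the tips of the shut fingers; the grasp point (between the pads) lies 19 mm behind it; z points along the fingers, y is the line along which they close (so a half turn about z gives the same grasp; the last joint's range is limited). The gripper opens to 91 mm and grips with 3 to 60 N. Pads are 32 mm wide; open, the fingers measure 118 mm over their backs; the gripper's body (76 mm by 178 mm) begins 60 mm behind the grasp point.
Start: joints at [1.315, 0.32, 1.565, -0, 1.257, -0.02], TCP at [0.134, 0.559, 0.214] pointing down, gripper open.
Joint ranges: [-3.11, 3.11], [-0.84, 2.01], [0.21, 2.61], [-1.34, 4.49], [0.05, 2.63], [-2.56, 2.56]. Speed limits (rad/s): [2.57, 2.57, 3.14, 3.14, 3.14, 3.14].

## Interface

Orientations are given as a unit quaternion [x, y, z, w].
In Python, from rig import r gives the robot as it stands.
- The arm moves only by the tool apply_moves, never from a script. Its arguments are lists of equal length, an entry for each row: "translation": the shift along the tool's x, y, z in m, a list of three; "rot": the turn, a rotation vector about the tool's x, y, z in degrees, a list of three; "jaw": the finger opening in m, from 0 to 0.0912. In form: {"translation": [[dx, dy, dz], ...], "rot": [[rx, ry, rz], ...], "jaw": [jaw, ...]}. A call has 1 to 8 rows; each row shifts and turns the commanded pose from where the row before left it, along the tool's axes as they then stand; what a row does not reach is not made up. A row lasts 1/10 s, in which the tool goes at most 50 mm and 8.59 degrees, less where a joint would pass 70% of its speed; a pose out of reach is approached as far as the arm can. A call is refused whole if a number of a shift passes 0.05 or a number of a turn 8.59, either way. A call with a gripper value outside its range is refused whole. The fingers move at their own pace and stop on an object; "force" is the grip in N (left out, the last holds). Time passes only in rows, so rows that do not move let the fingers close. It gives the time, the measured TCP pose, the force, the opening and the grip force at its end, in the units of the state.
- r.observe(): the state, without advancing time (a new reading comes with each control period).
- r.snapshot(name): name is "scene" or "top" or "wrist"; returns a dict with "img" (480x640x3 uint8, red, green, blue), "fov_y" (degrees; the focal length in pixels is half the picture's height over the tangent of half this angle, whatever the lens; pixels are square), "cx", "cy" (the principal point, pixels), "distortion" ([k1, k2, p1, p2, k3] as OpenCV has them; the pictures are not rectified), "xyz" and "attitude" of the camera in the world. Camera axes: x right, y down, z forward; pixel columns grow to the right and rows downward; lengths in m; the calibration is good to about 2 mm. A picture is of the moment at which its call begins. There is no depth.
- r.finish_job(): hands the job in; it is judged then, once.
The state is a dict: "time_s": time; "joint_pos": joint angles; "qvel": joint speeds; "effort": joint torques, N m; "position": TCP position; "orientation": TCP orientation; "wrist_force": force on the tool from outside, world axes, zero at the start; "ft_torque": the same for the moment, N m; "gripper_width": opening from 0.0 (shut) to 1.0 (fully open); "grip_force": force on a finger pad.
Only numpy, scipy, OpenCV 4.12 (cv2) and the standard library are available. Lean on these libraries where they do the work, as an engineer would, in place of code of your own. Each camera call takes 0.05 s, during which the arm holds its last target. There are 200 camera calls.

## Task

The filter lid of the bench fume extractor is held shut by a concealed push catch, set somewhere along its flat front panel. Touch the plain panel at one end with a fingertip, feel along it with light touches until you find the catch, then push the catch in with the fingertip so that the lid springs ajar, and take the hand away, leaving the lid as it sprang. Do not lean hard on anything, do not lift the lid any further, and leave the things lying around it where they are.

Things in the scene. Friction and masses are not known exactly. Their poses are not given: they have to be found in the camera images.
- extractor: the bench fume extractor, a powder-coated steel box 280 mm deep (x) by 420 mm wide (y), fixed on the bench, its flat top 130 mm above it. Origin: middle of its underside; +x runs from its front to its back, +y to its left side, where a round intake spigot (74 mm across, 45 mm long) sticks out. The top is the front panel (front 84 mm) and, behind it, the filter lid.
- front_panel: the flat level front panel on top of the extractor, light grey, 84 mm (x) by 420 mm (y). Origin: middle of its top face; axes as the extractor's, y along the panel. The outer 120 mm at either end is always plain and rigid. The catch's middle is on the panel's long centre line, up to 55 mm to either side of the panel's middle; where differs from unit to unit and is not reported.
- catch (a joint): how far the push catch is pressed in (m): 0 at rest, 0.006 at its stop. A flat paddle as grey as the panel, 47 (x) by 60 mm (y, along the panel), its face 2 mm below the panel's surface, with a 1.5 mm gap all round. It moves straight down on a spring: gives from 1.5 N, is fully in at 6 N, lets the lid go when 4 to 5 mm in, and comes back up when released.
- filter_lid (a joint): angle of the filter lid (rad): 0 shut, growing as it opens. A sheet-metal flap 191 mm deep by 420 mm wide, flush with the front panel and directly behind it, hinged along the back edge of the top. Once the catch is pressed, its spring lifts it in about a second to 0.2 to 0.35 rad (front edge 40 to 65 mm up), where it stays.
- spare_filter: a spare filter cartridge, card frame 100 x 140 x 50 mm, lying on the bench to the right of the extractor. Origin: middle of its underside.
- screwdriver: a screwdriver lying on the bench to the left of the extractor and of the jar. Origin on its axis.
- jar: an amber glass jar with a white cap, 56 mm across, 85 mm high, on the bench to the left of the extractor. Origin: middle of its underside.

How it is judged:
On the way, in this order (a step that is already met when the one before it is completed fails the run):
1. a fingertip touches the plain front panel while the catch is not pressed and the lid is shut (contact force between the fingers and front_panel above 0.3 N and value of joint catch below 0.001 m and value of joint filter_lid below 0.03 rad), for 0.05 s.
2. the catch is pushed in far enough to let the lid go (value of joint catch above 0.004 m), for 0.05 s.
At the end, for the whole second after the job is handed in: the lid stands ajar on its spring, between 0.15 and 0.42 rad, at rest, and the catch is back up (under 1 mm in) (value of joint filter_lid between 0.15 and 0.42 rad and velocity of joint filter_lid below 0.05 rad/s and value of joint catch below 0.001 m); the robot touches nothing.
It fails at once if the fingers pressed harder than 100 N on something (contact force between the fingers and anything else above 100 N).
It fails at once if the lid was lifted further than its spring takes it (value of joint filter_lid above 0.5 rad).
It fails at once if one of the things lying around was moved or picked up (distance of any of spare_filter, screwdriver, jar from where it was at the start of the episode above 0.015 m).
It also fails if it takes over 58 s, if anything falls off the work surface, if the arm or the gripper's body presses on something with over 40 N, if the wrist force passes 120 N, or if a joint passes its speed limit or range.

## Working session

There is one attempt and no reset: what is moved stays moved. The work goes in short steps, Python scripts to look and compute and a tool call to move; the robot and the scene stay as the last step left them, time stands still between calls to the robot, and variables do not carry over. Pictures are saved under pics/ and viewed, at most 10 in all, crops included, and the job is handed in when it is done.

Besides the shell and the picture viewer there is one more tool, called after "Emit:" as name(argument=value, ...), one argument or row to a line, values as JSON. apply_moves: Moves the arm, as the interface text tells. Its arguments: {"type":"object","properties":{"translation":{"type":"array","items":{"type":"array","items":{"type":"number"}}},"rot":{"type":"array","items":{"type":"array","items":{"type":"number"}}},"jaw":{"type":"array","items":{"type":"number"}},"force":{"type":"number"}},"required":["translation","rot","jaw"]}

```bash
mkdir -p pics
python3 - <<'E'
from rig import r
import cv2
for n in("scene","top"):
    s=r.snapshot(n); cv2.imwrite(f"pics/{n}0.png",s["img"][...,::-1]); print({k:v for k,v in s.items() if k!="img"})
print(r.observe())
E
```

```text
{'fov_y': 57.859018218612064, 'cx': 326.25411244467665, 'cy': 241.0377369517312, 'distortion': array([0.02180556, 0.        , 0.        , 0.        , 0.        ]), 'xyz': array([1.08883213, 0.56197539, 0.76282988]), 'attitude': array([ 0.32001453,  0.86728037, -0.35572904, -0.1373765 ])}
{'fov_y': 47.84167548314878, 'cx': 320.8291232441113, 'cy': 238.5935176156007, 'distortion': array([-0.12307178,  0.        ,  0.        ,  0.        ,  0.        ]), 'xyz': array([0.54292586, 0.03728924, 1.13117766]), 'attitude': array([-0.69577978,  0.71695679, -0.02391784,  0.03593599])}
{'time_s': 0.1, 'joint_pos': array([ 1.31497569e+00,  3.20235806e-01,  1.56554304e+00, -8.88676087e-06,
        1.25741528e+00, -2.00053256e-02]), 'qvel': array([-0.00039952, -0.00102675, -0.00374686, -0.00115144,  0.00015421,
        0.00149428]), 'effort': array([ 1.54550169e-03, -4.13332415e+01, -2.32509130e+01,  7.28363357e-02,
        4.21650661e-02, -6.94474784e-05]), 'position': array([0.13423114, 0.55864767, 0.21320529]), 'orientation': array([ 1.17633248e-01,  9.93056785e-01, -7.93714390e-04, -1.05896453e-04]), 'wrist_force': array([-0.53049057,  0.19952656, -0.99232781]), 'ft_torque': array([-0.02240722,  0.04848567,  0.01907168]), 'grip_force': 0.0, 'gripper_width': 1.0014008742967617}
```

View pics/top0.png

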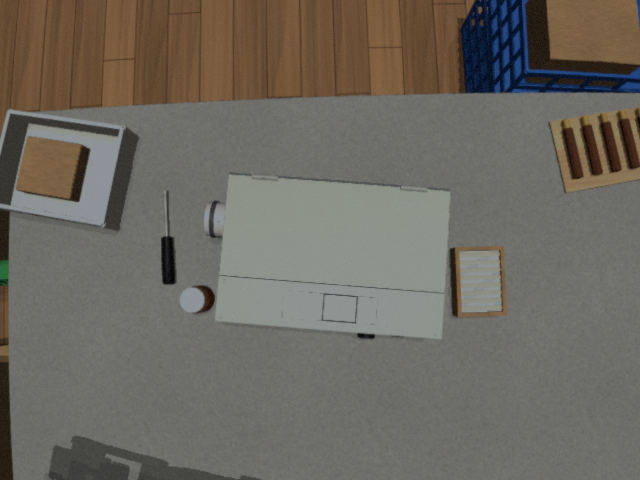

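View pics/scene0.png

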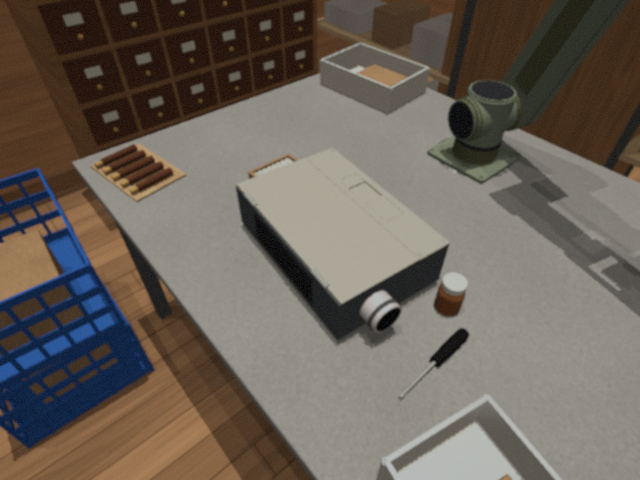

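```bash
cat > h.py <<'E'
import numpy as np,cv2
from scipy.spatial.transform import Rotation as R
def px2w(s,pts,z):
    f=240/np.tan(np.radians(s["fov_y"]/2));K=np.array([[f,0,s["cx"]],[0,f,s["cy"]],[0,0,1]])
    u=cv2.undistortPoints(np.array(pts,float).reshape(-1,1,2),K,np.array(s["distortion"]))[:,0]
    d=R.from_quat(s["attitude"]).apply(np.c_[u,np.ones(len(u))])
    return s["xyz"]+d*((z-s["xyz"][2])/d[:,2])[:,None]
E
python3 - <<'E'
from rig import r
import cv2
from h import *
s=r.snapshot("top");c=s["img"][260:350,205:460,::-1]
c=cv2.convertScaleAbs(cv2.resize(c,None,fx=3.1,fy=3.1,interpolation=cv2.INTER_CUBIC),alpha=1.2);cv2.imwrite("pics/c.png",c)
print(px2w(s,[(229,174),(450,189),(216,321),(441,338),(219,277),(445,293),(340,308),(323,294),(357,323)],.13).round(4))
E
```

```text
[[ 0.7561  0.2232  0.13  ]
 [ 0.7142 -0.1923  0.13  ]
 [ 0.4809  0.2519  0.13  ]
 [ 0.4378 -0.1627  0.13  ]
 [ 0.5623  0.2447  0.13  ]
 [ 0.5202 -0.1734  0.13  ]
 [ 0.4989  0.0216  0.13  ]
 [ 0.5256  0.0521  0.13  ]
 [ 0.4705 -0.0088  0.13  ]]
```

View pics/c.png

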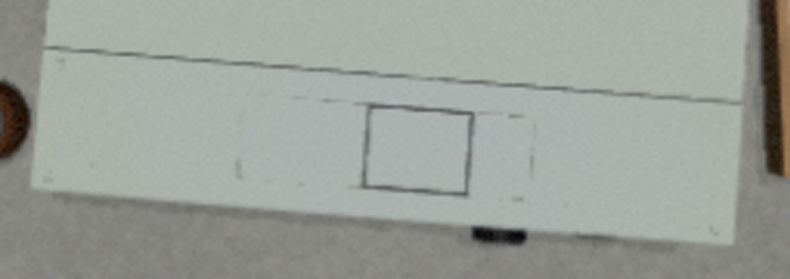

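The top view shows the extractor yawed about -6°, with a dark-outlined paddle at pixel (340,308), or world (0.499, 0.022), about 19 mm right of the panel's middle. The jar is at (195,300), clear to the left. I'll go to the panel's left end with the fingers shut.

Emit:
apply_moves(
  translation=[
    [0,0,0],
    [-0.03,-0.0235,0],
    [-0.03,-0.0235,0],
    [-0.03,-0.0235,0],
    [-0.03,-0.0235,0],
    [-0.03,-0.0235,0],
    [-0.03,-0.0235,0],
    [-0.03,-0.0235,0],
  ],
  rot=[
    [0,0,-7.6],
    [0,0,0],
    [0,0,0],
    [0,0,0],
    [0,0,0],
    [0,0,0],
    [0,0,0],
    [0,0,0],
  ],
  jaw=[0,0,0,0,0,0,0,0],
  force=20,
)

```text
time_s: 0.95
position: [0.3271, 0.3725, 0.2138]
orientation: [0.051, 0.999, -0.0, -0.0]
wrist_force: [-0.1, 0.0, 0.9]
gripper_width: 0.332
grip_force: 0.0
```

Emit:
apply_moves(
  translation=[
    [-0.03,-0.0235,0],
    [-0.03,-0.0235,0],
    [-0.03,-0.0235,0],
    [-0.03,-0.0235,0],
    [-0.03,-0.0235,0],
    [-0.03,-0.0235,0],
    [-0.03,-0.0235,0],
    [0,0,0],
  ],
  rot=[
    [0,0,0],
    [0,0,0],
    [0,0,0],
    [0,0,0],
    [0,0,0],
    [0,0,0],
    [0,0,0],
    [0,0,0],
  ],
  jaw=[0,0,0,0,0,0,0,0],
)

```text
time_s: 1.75
position: [0.521, 0.1857, 0.2134]
orientation: [0.054, 0.999, -0.001, 0.001]
wrist_force: [-0.8, 0.4, -0.4]
gripper_width: 0.009
grip_force: 0.0
```

Emit:
apply_moves(
  translation=[
    [0.008,0,0.02],
    [0,0,0.02],
    [0,0,0.02],
    [0,0,0.014],
    [0,0,0.002],
    [0,0,0],
    [0,0,0],
  ],
  rot=[
    [0,0,0],
    [0,0,0],
    [0,0,0],
    [0,0,0],
    [0,0,0],
    [0,0,0],
    [0,0,0],
  ],
  jaw=[0,0,0,0,0,0,0],
)

```text
time_s: 2.45
position: [0.5106, 0.1899, 0.1388]
orientation: [0.051, 0.999, 0.0, 0.001]
wrist_force: [-0.4, 0.4, -0.2]
gripper_width: 0.001
grip_force: 0.0
```

Emit:
apply_moves(
  translation=[
    [0,0,0.001],
    [0,0,0],
  ],
  rot=[
    [0,0,0],
    [0,0,0],
  ],
  jaw=[0,0],
)

```text
time_s: 2.65
position: [0.5105, 0.1896, 0.1375]
orientation: [0.052, 0.999, 0.0, 0.0]
wrist_force: [-0.9, -0.2, -0.0]
gripper_width: 0.005
grip_force: 0.0
```

Emit:
apply_moves(
  translation=[
    [0,0,0.001],
    [0,0,0],
  ],
  rot=[
    [0,0,0],
    [0,0,0],
  ],
  jaw=[0,0],
)

```text
time_s: 2.85
position: [0.5102, 0.1894, 0.136]
orientation: [0.052, 0.999, 0.0, 0.0]
wrist_force: [-0.2, -0.1, 0.6]
gripper_width: 0.007
grip_force: 0.0
```

Emit:
apply_moves(
  translation=[
    [0,0,0.002],
    [0,0,0.001],
    [0,0,0],
    [0,0,0],
  ],
  rot=[
    [0,0,0],
    [0,0,0],
    [0,0,0],
    [0,0,0],
  ],
  jaw=[0,0,0,0],
)

```text
time_s: 3.25
position: [0.5103, 0.1894, 0.1329]
orientation: [0.052, 0.999, 0.0, -0.0]
wrist_force: [0.4, -0.7, -0.5]
gripper_width: 0.007
grip_force: 0.0
```

Emit:
apply_moves(
  translation=[
    [0,0,0.001],
    [0,0,0],
    [0,0,0],
  ],
  rot=[
    [0,0,0],
    [0,0,0],
    [0,0,0],
  ],
  jaw=[0,0,0],
)

```text
time_s: 3.55
position: [0.5103, 0.1894, 0.1319]
orientation: [0.052, 0.999, 0.0, -0.0]
wrist_force: [-0.2, -0.4, -0.1]
gripper_width: 0.005
grip_force: 0.0
```

Emit:
apply_moves(
  translation=[
    [0,0,0.001],
    [0,0,0],
    [0,0,0],
  ],
  rot=[
    [0,0,0],
    [0,0,0],
    [0,0,0],
  ],
  jaw=[0,0,0],
)

```text
time_s: 3.85
position: [0.5102, 0.1894, 0.1309]
orientation: [0.052, 0.999, 0.0, -0.0]
wrist_force: [1.5, -0.9, 0.5]
gripper_width: 0.002
grip_force: 0.0
```

Emit:
apply_moves(
  translation=[
    [0,0,0.001],
    [0,0,0],
    [0,0,0],
  ],
  rot=[
    [0,0,0],
    [0,0,0],
    [0,0,0],
  ],
  jaw=[0,0,0],
)

```text
time_s: 4.15
position: [0.5104, 0.1895, 0.1303]
orientation: [0.052, 0.999, 0.0, 0.0]
wrist_force: [-0.7, -1.2, 3.5]
gripper_width: 0.004
grip_force: 1.6
```

Emit:
apply_moves(
  translation=[
    [0,0,0.0005],
    [0,0,0],
    [0,0,0],
  ],
  rot=[
    [0,0,0],
    [0,0,0],
    [0,0,0],
  ],
  jaw=[0,0,0],
)

```text
time_s: 4.45
position: [0.5104, 0.1895, 0.1303]
orientation: [0.052, 0.999, 0.0, 0.0]
wrist_force: [-0.9, -0.5, 5.9]
gripper_width: 0.006
grip_force: 3.2
```

Emit:
apply_moves(
  translation=[
    [0,0,0.0005],
    [0,0,0],
    [0,0,0],
  ],
  rot=[
    [0,0,0],
    [0,0,0],
    [0,0,0],
  ],
  jaw=[0,0,0],
)

```text
time_s: 4.75
position: [0.5104, 0.1895, 0.1303]
orientation: [0.052, 0.999, 0.0, 0.001]
wrist_force: [-2.4, -1.6, 8.1]
gripper_width: 0.004
grip_force: 4.5
```

Contact with the plain panel at z = 0.1303. I'll lift, step along the panel and touch lightly again.

Emit:
apply_moves(
  translation=[
    [0,0,-0.01],
    [0,-0.025,0],
    [0,-0.025,0],
    [0,-0.025,0],
    [0,0,0],
    [0,0,0.008],
    [0,0,0.0015],
    [0,0,0],
  ],
  rot=[
    [0,0,0],
    [0,0,0],
    [0,0,0],
    [0,0,0],
    [0,0,0],
    [0,0,0],
    [0,0,0],
    [0,0,0],
  ],
  jaw=[0,0,0,0,0,0,0,0],
)

```text
time_s: 5.55
position: [0.5031, 0.1152, 0.13]
orientation: [0.051, 0.999, -0.0, 0.001]
wrist_force: [-0.5, -2.7, 6.5]
gripper_width: 0.006
grip_force: 3.3
```

Emit:
apply_moves(
  translation=[
    [0,0,-0.01],
    [0,-0.025,0],
    [0,-0.025,0],
    [0,-0.0195,0],
    [0,-0.025,0],
    [0,-0.025,0],
    [0,0,0],
    [0,0,0],
  ],
  rot=[
    [0,0,0],
    [0,0,0],
    [0,0,0],
    [0,0,0],
    [0,0,0],
    [0,0,0],
    [0,0,0],
    [0,0,0],
  ],
  jaw=[0,0,0,0,0,0,0,0],
)

```text
time_s: 6.35
position: [0.4905, -0.0034, 0.1395]
orientation: [0.052, 0.999, 0.0, 0.0]
wrist_force: [-0.5, 0.6, 0.4]
gripper_width: 0.005
grip_force: 0.0
```

Emit:
apply_moves(
  translation=[
    [-0.003,0.0255,0],
    [0,0,0],
    [0,0,0.009],
    [0,0,0],
    [0,0,0],
  ],
  rot=[
    [0,0,0],
    [0,0,0],
    [0,0,0],
    [0,0,0],
    [0,0,0],
  ],
  jaw=[0,0,0,0,0],
)

```text
time_s: 6.85
position: [0.4953, 0.0209, 0.1299]
orientation: [0.051, 0.999, -0.0, -0.001]
wrist_force: [0.3, -0.2, 0.5]
gripper_width: 0.003
grip_force: 0.0
```

Emit:
apply_moves(
  translation=[
    [0,0,0.001],
    [0,0,0],
    [0,0,0],
  ],
  rot=[
    [0,0,0],
    [0,0,0],
    [0,0,0],
  ],
  jaw=[0,0,0],
)

```text
time_s: 7.15
position: [0.4959, 0.0208, 0.1295]
orientation: [0.052, 0.999, 0.0, 0.0]
wrist_force: [0.3, 0.8, 0.1]
gripper_width: 0.001
grip_force: 0.0
```

Emit:
apply_moves(
  translation=[
    [0,0,0.001],
    [0,0,0],
    [0,0,0],
  ],
  rot=[
    [0,0,0],
    [0,0,0],
    [0,0,0],
  ],
  jaw=[0,0,0],
)

```text
time_s: 7.45
position: [0.4959, 0.021, 0.1284]
orientation: [0.052, 0.999, 0.0, 0.0]
wrist_force: [-0.1, -0.1, 0.4]
gripper_width: 0.005
grip_force: 0.0
```

Below the panel's surface with no force, so this is the paddle's recess. Now I'll push in.

Emit:
apply_moves(
  translation=[
    [0,0,0.001],
    [0,0,0.001],
    [0,0,0],
    [0,0,0],
  ],
  rot=[
    [0,0,0],
    [0,0,0],
    [0,0,0],
    [0,0,0],
  ],
  jaw=[0,0,0,0],
)

```text
time_s: 7.85
position: [0.4959, 0.021, 0.1267]
orientation: [0.052, 0.999, 0.0, 0.0]
wrist_force: [-0.7, 0.0, 3.6]
gripper_width: 0.005
grip_force: 2.0
```

Emit:
apply_moves(
  translation=[
    [0,0,0.001],
    [0,0,0.001],
    [0,0,0],
    [0,0,0],
  ],
  rot=[
    [0,0,0],
    [0,0,0],
    [0,0,0],
    [0,0,0],
  ],
  jaw=[0,0,0,0],
)

```text
time_s: 8.25
position: [0.496, 0.021, 0.1246]
orientation: [0.052, 0.999, 0.0, 0.0]
wrist_force: [-2.0, -0.2, 4.9]
gripper_width: 0.005
grip_force: 2.5
```

Emit:
apply_moves(
  translation=[
    [0,0,0.001],
    [0,0,0.001],
    [0,0,0],
    [0,0,0],
  ],
  rot=[
    [0,0,0],
    [0,0,0],
    [0,0,0],
    [0,0,0],
  ],
  jaw=[0,0,0,0],
)

```text
time_s: 8.65
position: [0.4962, 0.0211, 0.1226]
orientation: [0.052, 0.999, 0.0, 0.0]
wrist_force: [-1.0, 0.1, 5.1]
gripper_width: 0.01
grip_force: 2.1
```

Emit:
apply_moves(
  translation=[
    [0,0,0.001],
    [0,0,0],
    [0,0,0],
  ],
  rot=[
    [0,0,0],
    [0,0,0],
    [0,0,0],
  ],
  jaw=[0,0,0],
)

```text
time_s: 8.95
position: [0.4971, 0.0211, 0.1223]
orientation: [0.052, 0.999, 0.0, 0.002]
wrist_force: [1.1, 0.7, 8.5]
gripper_width: 0.006
grip_force: 4.7
```

Emit:
apply_moves(
  translation=[
    [0,0,-0.005],
    [0,0,-0.01],
    [0.01,0,-0.02],
    [0.03,0,-0.02],
    [0.03,0,-0.02],
    [0.03,0,-0.02],
    [0.03,0,0],
    [0,0,0],
  ],
  rot=[
    [0,0,0],
    [0,0,0],
    [0,0,0],
    [0,0,0],
    [0,0,0],
    [0,0,0],
    [0,0,0],
    [0,0,0],
  ],
  jaw=[0,0,0,0,0,0,0,0],
)

```text
time_s: 9.75
position: [0.363, 0.0346, 0.2167]
orientation: [0.051, 0.999, 0.0, -0.001]
wrist_force: [0.4, -0.5, -0.5]
gripper_width: 0.007
grip_force: 0.0
```

Emit:
apply_moves(
  translation=[
    [0,0,0],
    [0,0,0],
    [0,0,0],
    [0,0,0],
    [0,0,0],
    [0,0,0],
    [0,0,0],
    [0,0,0],
  ],
  rot=[
    [0,0,0],
    [0,0,0],
    [0,0,0],
    [0,0,0],
    [0,0,0],
    [0,0,0],
    [0,0,0],
    [0,0,0],
  ],
  jaw=[0,0,0,0,0,0,0,0],
)

```text
time_s: 10.55
position: [0.3666, 0.0344, 0.2164]
orientation: [0.052, 0.999, 0.0, -0.0]
wrist_force: [0.3, -0.3, -0.1]
gripper_width: 0.005
grip_force: 0.0
```

Run:
```python
from rig import r
import cv2
cv2.imwrite("pics/s1.png",r.snapshot("scene")["img"][...,::-1])
```

```text
(no output)
```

View pics/s1.png

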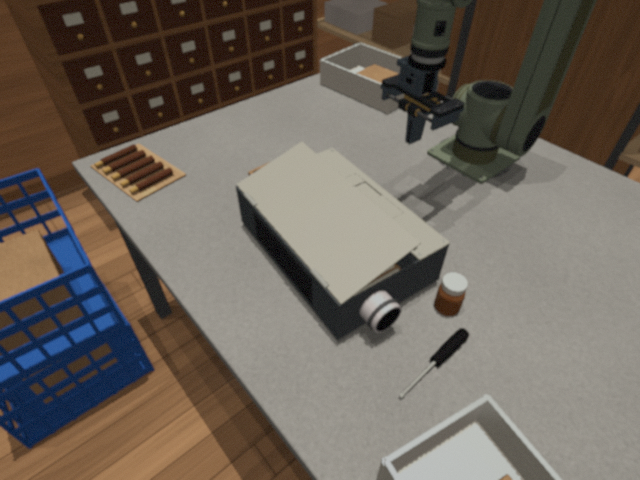

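The lid stands ajar (front edge near (415,245)), the arm is clear, and the jar and screwdriver haven't moved. I'll let the lid settle for a moment, then hand in.

Emit:
apply_moves(
  translation=[
    [0,0,0],
    [0,0,0],
    [0,0,0],
    [0,0,0],
    [0,0,0],
    [0,0,0],
    [0,0,0],
    [0,0,0],
  ],
  rot=[
    [0,0,0],
    [0,0,0],
    [0,0,0],
    [0,0,0],
    [0,0,0],
    [0,0,0],
    [0,0,0],
    [0,0,0],
  ],
  jaw=[0,0,0,0,0,0,0,0],
)

```text
time_s: 11.4
position: [0.3665, 0.0344, 0.2165]
orientation: [0.052, 0.999, 0.0, 0.0]
wrist_force: [-0.1, -0.1, -0.2]
gripper_width: 0.001
grip_force: 0.0
```

Emit:
apply_moves(
  translation=[
    [0,0,0],
    [0,0,0],
    [0,0,0],
    [0,0,0],
    [0,0,0],
    [0,0,0],
    [0,0,0],
    [0,0,0],
  ],
  rot=[
    [0,0,0],
    [0,0,0],
    [0,0,0],
    [0,0,0],
    [0,0,0],
    [0,0,0],
    [0,0,0],
    [0,0,0],
  ],
  jaw=[0,0,0,0,0,0,0,0],
)

```text
time_s: 12.2
position: [0.3666, 0.0344, 0.2164]
orientation: [0.052, 0.999, 0.0, 0.0]
wrist_force: [-0.4, -0.3, -0.4]
gripper_width: 0.004
grip_force: 0.0
```

```bash
python3 -c "
from rig import r
print(r.finish_job())"
```

```text
the job is handed in; nothing more can be done
None
```

I touched the plain panel, found the catch by camera and touch and pushed it in; the lid sprang ajar, the hand is clear, and the job was handed in at about 12 s (no verdict was returned).

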